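# Turn over the warmer's plate and load the yoghurt jars

## Task

Get the jar warmer ready: lift the kettle off it and stand it on the cork trivet, then turn the warmer's reversible plate over so that its wells face up and seat it again fully home on its two pins, laying it down rather than letting it fall. Then stand every jar upright in a well of its own, and leave the soap bottle, the mug and the spatula where they are.

Things in the scene. Friction and masses are not known exactly. Their poses are not given: they have to be found in the camera images.
- warmer: white jar warmer, a fixed box 160 (x) by 250 (y) by 55 mm high with a flat metal seat on top. Origin: centre of its underside on the counter, z up. On the seat (z = 55 mm) stand two tapered pins 11 mm tall, both at x = 0: a 16 mm thick one at y = +84 mm and a 10 mm one at y = -88 mm. The plate lies on them at the start. The thick pin does not enter the plate's small hole.
- plate: loose dark metal plate, 130 (x) by 210 (y) by 20 mm thick, 0.45 kg; origin at the centre of the block. Own +z comes out of the plain face (up at the start, x and y as the warmer's), -z out of the face with four round wells, 50 mm wide, 14 mm deep. Square holes right through for the pins: 19 mm at (0, 84), 13 mm at (0, -88) mm. Fully seated, either way up, the origin is 65 mm above the counter.
- plate_bar (a point): middle of the plate's carrying bar, at (112, 0, 0) mm in its frame, 47 mm outside its +x edge: a round bar 10 mm thick, 120 mm long along y, on two arms at y = +-60 mm. Held lightly (6 to 10 N) it turns between the fingers, so the plate hangs or hinges freely from it. The plate seats again when turned about its y axis: the bar then lies at the warmer's -x side instead of +x. Axes as the plate's.
- well0 (a point): centre of the floor of a well, at (-31, -40, 4) mm in the plate's frame; the well opens towards the plate's own -z, 14 mm away. Axes as the plate's.
- well1 (a point): centre of the floor of a well, at (-31, 40, 4) mm in the plate's frame; the well opens towards the plate's own -z, 14 mm away. Axes as the plate's.
- well2 (a point): centre of the floor of a well, at (31, -40, 4) mm in the plate's frame; the well opens towards the plate's own -z, 14 mm away. Axes as the plate's.
- well3 (a point): centre of the floor of a well, at (31, 40, 4) mm in the plate's frame; the well opens towards the plate's own -z, 14 mm away. Axes as the plate's.
- kettle: small steel kettle, body 100 mm across and 70 mm high, 0.4 kg, with an arched black handle; stands on the plate's plain face at the start. Origin: centre of its underside, z up, spout (reaching 83 mm out) towards own +x.
- kettle_handle (a point): middle of the top of the kettle's handle, 150 mm above the kettle's underside: a level round bar 12 mm thick and 52 mm long along the kettle's x axis, free space below it down to 95 mm. Axes as the kettle's.
- trivet: fixed round cork trivet, 150 mm across and 8 mm thick, on one side of the warmer. Origin: centre of its underside on the counter.
- jar0: white jar with a steel lid, a bottom-heavy cylinder 44 mm across and 42 mm tall, 0.12 kg, standing on a blue mat 1.6 mm thick on the other side of the warmer. Origin: centre of its underside, z up. Two to four of the four jars are there; absent ones read None.
- jar1: white jar with a steel lid, a bottom-heavy cylinder 44 mm across and 42 mm tall, 0.12 kg, standing on a blue mat 1.6 mm thick on the other side of the warmer. Origin: centre of its underside, z up. Two to four of the four jars are there; absent ones read None.
- jar2: white jar with a steel lid, a bottom-heavy cylinder 44 mm across and 42 mm tall, 0.12 kg, standing on a blue mat 1.6 mm thick on the other side of the warmer. Origin: centre of its underside, z up. Two to four of the four jars are there; absent ones read None.
- jar3: white jar with a steel lid, a bottom-heavy cylinder 44 mm across and 42 mm tall, 0.12 kg, standing on a blue mat 1.6 mm thick on the other side of the warmer. Origin: centre of its underside, z up. Two to four of the four jars are there; absent ones read None.
- soap: bystander: white soap bottle, 60 mm across, 190 mm tall, at the far side of the counter. Origin: centre of its underside.
- mug: bystander: white mug, 76 mm across, 85 mm tall, at the far side of the counter. Origin: centre of its underside.
- spatula: bystander: kitchen spatula lying at the far side of the counter, about 280 mm long along its own x axis.

How it is judged:
On the way, in this order (a step that is already met when the one before it is completed fails the run):
1. the kettle stands upright on the trivet (horizontal distance between kettle and trivet below 0.03 m and z of kettle in the frame of trivet below 0.013 m and angle between kettle's own z axis and vertical below 0.1 rad and linear speed of kettle below 0.02 m/s), for 0.2 s.
2. the plate lies wells up, fully seated on both pins (angle between plate's own z axis and vertical above 3.07 rad and z of plate in the frame of warmer below 0.0675 m and horizontal distance between plate and warmer below 0.004 m and angle between the y axis of plate and the y axis of warmer, either way round below 0.06 rad and linear speed of plate below 0.02 m/s), for 0.2 s.
At the end, for the whole second after the job is handed in: the plate lies at rest wells up, down on the seat over both pins (within 2.5 mm of fully home, 4 mm sideways, 0.06 rad in yaw); every jar that is there stands upright in a well, within 6 mm of its floor centre; the kettle stands upright on the trivet, within 30 mm of its middle; all at rest (all of step 1 and all of step 2 and (distance between jar0 and well0 below 0.006 m or distance between jar0 and well1 below 0.006 m or distance between jar0 and well2 below 0.006 m or distance between jar0 and well3 below 0.006 m) and angle between each of jar0, jar1, jar2, jar3's own z axis and vertical below 0.1 rad and linear speed of each of jar0, jar1, jar2, jar3 below 0.02 m/s and (distance between jar1 and well0 below 0.006 m or distance between jar1 and well1 below 0.006 m or distance between jar1 and well2 below 0.006 m or distance between jar1 and well3 below 0.006 m) and (distance between jar2 and well0 below 0.006 m or distance between jar2 and well1 below 0.006 m or distance between jar2 and well2 below 0.006 m or distance between jar2 and well3 below 0.006 m) and (distance between jar3 and well0 below 0.006 m or distance between jar3 and well1 below 0.006 m or distance between jar3 and well2 below 0.006 m or distance between jar3 and well3 below 0.006 m)); the robot touches nothing.
It fails at once if the kettle is tipped over (angle between kettle's own z axis and vertical above 0.7 rad).
It fails at once if the plate is let fall (it turns faster than 10 rad/s) (angular speed of plate above 10 rad/s).
It fails at once if the soap is moved more than 3 cm (distance of soap from where it was at the start of the episode above 0.03 m).
It fails at once if the mug is moved more than 3 cm (distance of mug from where it was at the start of the episode above 0.03 m).
It fails at once if the spatula is moved more than 3 cm (distance of spatula from where it was at the start of the episode above 0.03 m).
Of jar0, jar1, jar2, jar3 only 2 to 4 are there at a start; the rules pass over those that are not, and their reading is None.
At some moment in a run one of kettle, jar0, jar1, jar2, jar3 may be knocked a few centimetres aside while the robot is not near it.
It also fails if it takes over 210 s, if anything falls off the work surface, if the arm or the gripper's body presses on something with over 40 N, if the wrist force passes 120 N, or if a joint passes its speed limit or range.

## Robot

A 6-joint arm with a two-finger parallel gripper is mounted at the origin on the work surface. World frame = base frame: x ahead of the robot, y to its left, z up, the work surface at z = 0. Lengths are in m, angles in rad, forces in N, time in s.
With the tool pointing down it reaches from about 0.275 to 0.825 m from the base axis. Payload 4.9 kg.
Tool frame: the origin (TCP) lies midway between the tips of the shut fingers; the grasp point (between the pads) lies 19 mm behind it; z points along the fingers, y is the line along which they close (so a half turn about z gives the same grasp; the last joint's range is limited). The gripper opens to 85 mm and grips with 20 to 120 N. Pads are 22 mm wide; open, the fingers measure 114 mm over their backs; the gripper's body (76 mm by 85 mm) begins 54 mm behind the grasp point. The pads swing forward as they close: fully open they stand 13 mm farther back than shut.
Start: joints at [0.974, 0.326, -0.193, 1.052, 0, 1.437], TCP at [0.246, 0.492, 0.231] pointing down, gripper open.
Joint ranges: [-2.65, 2.65], [-0.97, 1.79], [-1.3, 1.35], [-1.93, 2.1], [-1.47, 1.37], [-3.14, 3.14]. Speed limits (rad/s): [2.57, 2.57, 3.14, 3.14, 3.14, 3.14].

## Interface

Orientations are given as a rotation vector (axis times angle).
In Python, from station import * gives the robot as it stands. Calls block until the motion is done:
- move_ptp(position, orientation): joint-space move of the TCP to a pose.
- servo_line(position, orientation=None, v=0.15): straight line of the TCP; orientation=None keeps the orientation; v is the mean speed in m/s.
- move_joints(angles): joint-space move.
- set_gripper(opening): opening from 0.0 (shut) to 1.0 (fully open); the grip force is fixed at half the most; returns when the fingers have stopped.
- pause(seconds).
- solve_ik(position, orientation): joint angles nearest the present ones, or None.
- camera(name): name is "scene" or "top"; returns the picture (480x640x3 uint8, blue, green, red); there is no depth.
- get_calibration(name): a dict with "fx", "fy", "cx", "cy" (pixels), "R" (3x3) and "t" (3): a world point X has camera coordinates R X + t. Camera axes: x right, y down, z forward; pixel columns grow to the right and rows downward; lengths in m; the calibration is good to about 2 mm. A picture is of the moment at which its call begins. get_calibration takes no time and is no camera call.
A pose or a line that the arm cannot do raises PlanningError and nothing moves.
- job_done(): hands the job in; it is judged then, once.
Trained networks look in the newest picture that a camera, given by its name, has taken for a name from the list of things; names that differ only in an ending like _2 or _b are one class to them, and where a whole thing is asked for, a point or a joint stands for the part that bears it (a point fixed in the world has none). Each returns a list of dicts, best first, with "confidence" (0 to 1); they miss things now and then, are a little off and sometimes report something else, mostly with a low value. They report only what shows in the picture. A call takes as long as a camera call.
- outline_of(camera, name): "mask" (480x640 bool, what is visible of it) and "bbox" ([centre column, centre row, width, height] in pixels, round what is visible of it).
Readings, each from a call of its own:
- read_time_s(): time.
- read_qpos(): joint angles.
- read_dq(): joint speeds.
- read_joint_torque(): joint torques, N m.
- read_eef_pos(): TCP position.
- read_tcp_rot(): TCP orientation.
- read_contact_force(): force on the tool from outside, world axes, zero at the start.
- read_torque(): the same for the moment, N m.
- read_grip_width(): opening from 0.0 (shut) to 1.0 (fully open).
- read_grip_force(): force on a finger pad.
Only numpy, scipy, OpenCV 4.12 (cv2) and the standard library are available. Lean on these libraries where they do the work, as an engineer would, in place of code of your own. Each camera call takes 0.05 s, during which the arm holds its last target. There are 200 camera calls.

## Working session

There is one attempt and no reset: what is moved stays moved. The work goes in short steps, each a Python script; the robot and the scene stay as the last script left them, time stands still between calls to the robot, and variables do not carry over. Pictures are saved under pics/ and viewed, at most 15 in all, crops included, and the job is handed in when it is done.

```bash
ls; mkdir -p pics
python3 - <<'E'
from station import *
import cv2
for n in ("scene","top"):
    cv2.imwrite(f"pics/{n}0.png",camera(n)); c=get_calibration(n); print(n,c)
    for k in ("warmer","plate","kettle","kettle_handle","plate_bar","trivet","jar0","soap","mug","spatula"):
        print(k,[(round(d["confidence"],2),[round(float(x)) for x in d["bbox"]]) for d in outline_of(n,k)][:6])
print(read_time_s(),read_tcp_rot())
E
```

```text
pics
station.py
scene {'fx': 569.4158290343349, 'fy': 569.4158290343349, 'cx': 327.3219052060168, 'cy': 235.8003650229334, 'R': array([[ 0.71774493,  0.69624884,  0.00893094],
       [ 0.47195116, -0.47701173, -0.74143234],
       [-0.51196124,  0.53637427, -0.6709682 ]]), 't': array([-0.4574999 , -0.16745161,  1.76080782])}
warmer [(0.77, [314, 275, 109, 70])]
plate [(0.61, [314, 260, 97, 63]), (0.17, [315, 277, 110, 68])]
kettle [(0.86, [320, 227, 38, 64])]
kettle_handle [(0.61, [321, 227, 41, 67])]
plate_bar [(0.78, [316, 260, 101, 61]), (0.66, [425, 243, 30, 68]), (0.32, [321, 228, 44, 64])]
trivet [(0.92, [366, 212, 50, 35]), (0.23, [321, 227, 40, 67])]
jar0 [(0.77, [175, 346, 28, 26]), (0.72, [152, 314, 25, 24]), (0.71, [198, 294, 19, 24]), (0.63, [212, 318, 23, 25])]
soap [(0.73, [425, 242, 31, 65])]
mug [(0.94, [309, 356, 52, 44]), (0.33, [423, 243, 25, 66])]
spatula [(0.98, [379, 324, 86, 74]), (0.7, [366, 212, 52, 36]), (0.41, [150, 317, 21, 28])]
top {'fx': 532.1110560434902, 'fy': 532.1110560434902, 'cx': 315.77654414110685, 'cy': 238.64027261375745, 'R': array([[ 0.02333928, -0.99970095,  0.00730051],
       [-0.99642193, -0.02385484, -0.08108194],
       [ 0.08123185, -0.00538199, -0.9966807 ]]), 't': array([-0.01012884,  0.61024024,  1.43976047])}
warmer [(0.73, [309, 256, 90, 63])]
plate [(0.7, [309, 246, 80, 73])]
kettle [(0.61, [304, 248, 47, 42]), (0.45, [416, 273, 16, 17])]
kettle_handle [(0.64, [306, 250, 44, 44])]
plate_bar [(0.98, [310, 247, 82, 76])]
trivet [(0.61, [212, 271, 54, 56]), (0.56, [236, 180, 31, 32]), (0.29, [312, 243, 81, 74])]
jar0 [(0.73, [458, 270, 19, 18]), (0.68, [408, 305, 19, 20]), (0.6, [418, 274, 22, 14])]
soap [(0.67, [235, 180, 28, 35])]
mug [(0.97, [394, 188, 37, 32]), (0.52, [310, 248, 81, 67]), (0.15, [236, 180, 30, 28])]
spatula [(0.91, [318, 173, 102, 22])]
1.1 [ 7.20504311e-01  3.05783152e+00 -2.12835465e-05]
```

Run:
```python
import cv2
a=cv2.imread("pics/top0.png")[150:350,170:500]; cv2.imwrite("pics/top0c.png",cv2.resize(a,(792,480),interpolation=cv2.INTER_CUBIC))
a=cv2.imread("pics/scene0.png")[160:390,120:460]; cv2.imwrite("pics/scene0c.png",cv2.resize(a,(800,541),interpolation=cv2.INTER_CUBIC))
```

```text
(no output)
```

View pics/top0c.png

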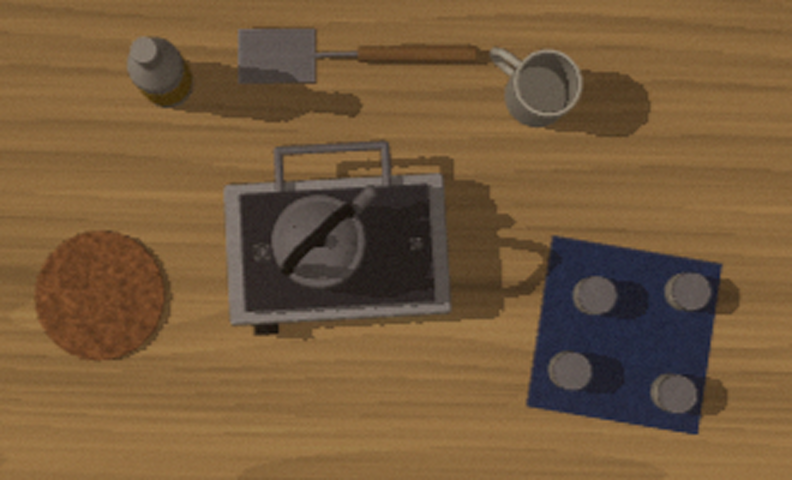

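View pics/scene0c.png

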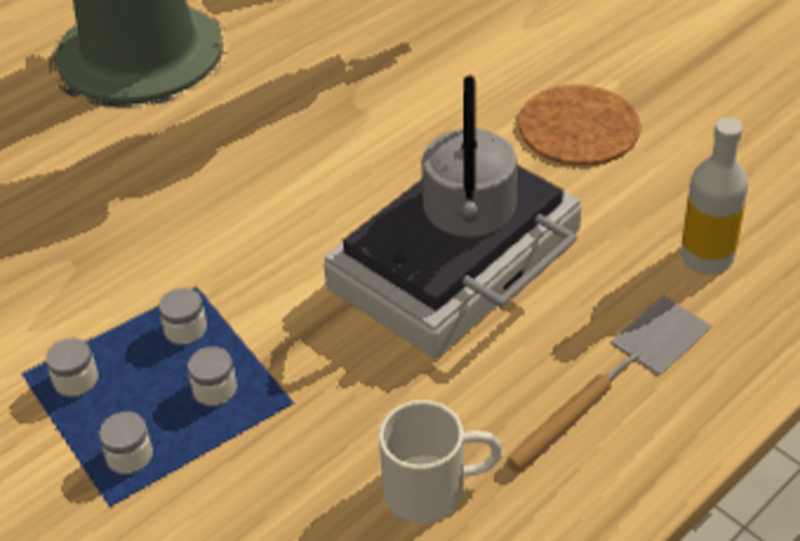

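The top view shows four jars on the mat, at full-image pixels of about (418,274), (457,271), (408,305) and (451,314). The trivet is at (212,273) on the +y side. The kettle is on the plate at (304,249) with its spout towards +x/-y, and the bar is on the +x side. In the scene view the handle is edge-on, with its top at (320,194).

```bash
cat > h.py <<'E'
from station import *
import numpy as np, cv2
from scipy.optimize import minimize
from scipy.spatial.transform import Rotation as Ro
CAL={n:get_calibration(n) for n in("scene","top")}
def proj(n,P):
    c=CAL[n]; q=np.atleast_2d(P)@c["R"].T+c["t"]
    return np.c_[c["fx"]*q[:,0]/q[:,2]+c["cx"],c["fy"]*q[:,1]/q[:,2]+c["cy"]]
def ray(n,uv,z):
    c=CAL[n]; d=c["R"].T@np.array([(uv[0]-c["cx"])/c["fx"],(uv[1]-c["cy"])/c["fy"],1]); o=-c["R"].T@c["t"]
    return o+d*(z-o[2])/d[2]
def place(P,p): 
    c,s=np.cos(p[2]),np.sin(p[2]); return P@np.array([[c,s,0],[-s,c,0],[0,0,1]])+[p[0],p[1],0]
def cyl(r,z0,z1):
    a=np.linspace(0,2*np.pi,40,endpoint=False); o=np.c_[r*np.cos(a),r*np.sin(a)]
    return np.r_[np.c_[o,0*a+z0],np.c_[o,0*a+z1]]
def hull(p): return cv2.convexHull(np.asarray(p,np.float32))
def iou(a,b):
    i=cv2.intersectConvexConvex(a,b)[0]; return i/(cv2.contourArea(a)+cv2.contourArea(b)-i+1e-9)
def mhull(m):
    cs=cv2.findContours(m.astype(np.uint8),cv2.RETR_EXTERNAL,cv2.CHAIN_APPROX_NONE)[0]
    return hull(max(cs,key=len)[:,0])
def fit(P,hs,p0,yaw=False):
    f=lambda q:-sum(iou(h,hull(proj(n,place(P,np.r_[q,0][:3])))) for n,h in hs.items())
    k=3 if yaw else 2; s=np.vstack([p0[:k]]+[np.r_[p0[:k]]+d for d in np.diag([.01,.01,.15][:k])])
    r=minimize(f,p0[:k],method="Nelder-Mead",options=dict(initial_simplex=s,xatol=1e-5,fatol=1e-6))
    return r.x,-r.fun/len(hs)
JAR=cyl(.022,.0016,.0436)
def jars(n="top",z0=0):
    """jar xy list: seeds by the outlines in both cameras, paired by position"""
    out=[]; det={}
    for n in("scene","top"):
        camera(n); det[n]=[mhull(d["mask"]) for d in outline_of(n,"jar0") if d["confidence"]>.25 and d["mask"].sum()>80]
    one={n:[fit(JAR+[0,0,z0],{n:h},ray(n,h[:,0].mean(0),.02+z0)[:2]) for h in det[n]] for n in det}
    for i,(p,q) in enumerate(one["top"]):
        for j,(p2,q2) in enumerate(one["scene"]):
            if np.hypot(*(p-p2))<.03:
                x,v=fit(JAR+[0,0,z0],{"top":det["top"][i],"scene":det["scene"][j]},(p+p2)/2); out.append((x,v,np.hypot(*(p-p2))))
    return out,one
def edgefit(img,n,segs,p0):
    g=cv2.GaussianBlur(img,(0,0),1.).astype(np.float32)
    G=np.sqrt(sum(cv2.Sobel(g[:,:,c],cv2.CV_32F,1,0)**2+cv2.Sobel(g[:,:,c],cv2.CV_32F,0,1)**2 for c in range(3)))
    G=np.minimum(G,np.percentile(G,99))
    t=np.linspace(.03,.97,80)[:,None]; P=np.vstack([np.array(a)*(1-t)+np.array(b)*t for a,b in segs])
    def f(q):
        u=proj(n,place(P,q)).astype(np.float32); return -float(cv2.remap(G,u[:,:1],u[:,1:],cv2.INTER_LINEAR).mean())
    best=min((minimize(f,np.array(p0)+d,method="Nelder-Mead",options=dict(initial_simplex=np.array(p0)+d+np.vstack([np.zeros(3),np.diag([.004,.004,.02])]),xatol=1e-5,fatol=1e-4))
      for d in np.array([[a,b,c] for a in(-.006,0,.006) for b in(-.006,0,.006) for c in(-.03,0,.03)])),key=lambda r:r.fun)
    return best.x,best.fun
def rect(hx,hy,z):
    c=[(hx,hy,z),(-hx,hy,z),(-hx,-hy,z),(hx,-hy,z)]; return [(c[i],c[(i+1)%4]) for i in range(4)]
E
python3 - <<'E'
from h import *
np.set_printoptions(precision=4,suppress=True)
I={n:camera(n) for n in CAL}
p0=np.r_[ray("top",(310,254),.055)[:2],.04]; print("p0",p0)
for n in CAL:
    print(n,"warmer",edgefit(I[n],n,rect(.08,.125,.055),p0)); print(n,"plate",edgefit(I[n],n,rect(.065,.105,.075),p0))
tr={n:mhull(outline_of(n,"trivet")[0]["mask"]) for n in CAL}
print("trivet",fit(cyl(.075,0,.008),tr,ray("top",(212,272),0)[:2]))
K=np.r_[cyl(.05,0,.07),[[.083,0,.06],[.026,0,.156],[-.026,0,.156],[.045,0,.12],[-.045,0,.12]]]+[0,0,.075]
kh={n:mhull(outline_of(n,"kettle")[0]["mask"]) for n in CAL}
k0=np.r_[ray("top",(303,249),.14)[:2],-.8]
for s in({n:kh[n]} for n in CAL): print("kettle",fit(K,s,k0,True))
print("kettle",fit(K,kh,k0,True))
print("cam", -CAL["scene"]["R"].T@CAL["scene"]["t"], "handle top",[ray("scene",(320,194),.231)])
o,one=jars(); print(*o,sep="\n"); print(one["scene"])
E
```

```text
p0 [0.5661 0.019  0.04  ]
scene warmer (array([0.5649, 0.0385, 0.0885]), np.float64(-233.49368286132812))
scene plate (array([0.5798, 0.0054, 0.0787]), np.float64(-222.942626953125))
top warmer (array([0.5581, 0.0181, 0.0906]), np.float64(-120.9383316040039))
top plate (array([0.5682, 0.019 , 0.0824]), np.float64(-195.06991577148438))
trivet (array([0.5095, 0.2937]), np.float64(0.9418740526374763))
kettle (array([ 0.5683,  0.041 , -0.7603]), np.float64(0.9398057111801259))
kettle (array([ 0.5716,  0.0377, -0.773 ]), np.float64(0.9683799094539681))
kettle (array([ 0.5711,  0.0379, -0.7585]), np.float64(0.9503852065926222))
cam [ 1.3089 -0.7058  1.0614] handle top [array([0.5604, 0.0516, 0.231 ])]
(array([ 0.4157, -0.3676]), np.float64(0.8738193686242655), np.float64(0.0035885372960344345))
(array([ 0.5304, -0.3825]), np.float64(0.8369764150771453), np.float64(0.0030987494907976088))
(array([ 0.4371, -0.2481]), np.float64(0.8863071935986367), np.float64(0.0019044268747405023))
(array([ 0.5234, -0.2759]), np.float64(0.8313355089500489), np.float64(0.004576293773235654))
[(array([ 0.4124, -0.3663]), np.float64(0.8806784563689413)), (array([ 0.5276, -0.3814]), np.float64(0.8693699496602969)), (array([ 0.5195, -0.2739]), np.float64(0.7954191676523112)), (array([ 0.4359, -0.2474]), np.float64(0.8969533421460153)), (array([0.5286, 0.0659]), np.float64(0.1682177715388604))]
```

```bash
cat >> h.py <<'E'
def down(phi,tilt=0.):
    """tool pointing down, closing line at azimuth phi (taken mod pi, nearest to the present joints)"""
    y=np.array([np.cos(phi),np.sin(phi),0]); z=np.array([0,0,-1.]); return Ro.from_matrix(np.c_[np.cross(y,z),y,z]).as_rotvec()
def best(pos,phi):
    q0=np.array(read_qpos()); c=[(s,solve_ik(list(pos),list(down(phi+s)))) for s in(0,np.pi)]
    c=[(s,q) for s,q in c if q is not None]; return down(phi+min(c,key=lambda t:abs(np.array(t[1])[5]))[0])
def L(p,o=None,v=.15): servo_line([float(x) for x in p],None if o is None else list(o),v)
def M(p,o): move_ptp([float(x) for x in p],list(o))
E
python3 - <<'E'
from h import *
k=np.array([.571,.038]); o=best((*k,.3),-.76+np.pi/2); zg=.075+.150-.019
set_gripper(.6)
M((*k,.36),o); L((*k,zg)); print(read_contact_force())
set_gripper(0); print(read_grip_width(),read_grip_force())
L((*k,zg+.06),v=.08); print("lift",read_contact_force(),read_grip_width())
cv2.imwrite("pics/k1.png",camera("scene")[130:390,120:460])
t=np.array([.5095,.2937]); L((*t,zg+.06),v=.15)
L((*t,.008+.150-.019+.004),v=.08); L((*t,.008+.131-.0005),v=.02); print(read_contact_force())
E
```

```text
[ 1.31718482  0.45937468 -0.41393978]
0.11658738738300395 58.34653437137604
lift [-0.08745161  0.43681396 -3.77154164] 0.11405966460872419
[-1.04113314 -0.55294128  4.64510706]
```

View pics/k1.png

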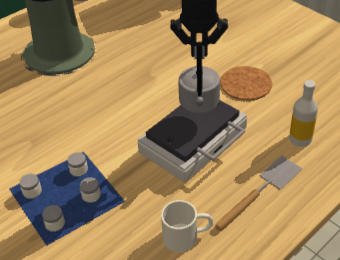

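The kettle hung from the gripper and has now been lowered. Next I release it, back off and measure the bare warmer and plate.

Run:
```python
from h import *
np.set_printoptions(precision=4,suppress=True)
set_gripper(.6); p=read_eef_pos(); L((p[0],p[1],.30)); M((.35,.40,.33),best((.35,.40,.33),0))
I={n:camera(n) for n in CAL}
K=np.r_[cyl(.05,0,.07),[[.083,0,.06],[.026,0,.156],[-.026,0,.156],[.045,0,.12],[-.045,0,.12]]]+[0,0,.008]
kh={n:mhull(outline_of(n,"kettle")[0]["mask"]) for n in CAL}; print("kettle",fit(K,kh,np.array([.5095,.2937,-.76]),True))
for n in CAL:
    for nm in("warmer","plate"):
        m=[d for d in outline_of(n,nm)][0]; print(n,nm,m["confidence"],cv2.minAreaRect(mhull(m["mask"])))
    c=proj(n,[.5661,.019,.06])[0].astype(int); h=np.array([80,60])
    np.save(f"{n}1.npy",I[n]); a=I[n][c[1]-60:c[1]+60,c[0]-80:c[0]+80]; print(n,"crop origin",c-h)
    cv2.imwrite(f"pics/{n}1c.png",cv2.resize(a,None,fx=5,fy=5,interpolation=cv2.INTER_CUBIC))
print(read_time_s())
```

```text
kettle (array([ 0.5101,  0.2946, -0.7367]), np.float64(0.925972528129795))
scene warmer 0.94 ((289.6000061035156, 289.70001220703125), (73.04861450195312, 30.67409324645996), 18.434947967529297)
scene plate 0.81 ((317.82891845703125, 260.4131774902344), (65.02733612060547, 90.14065551757812), 52.37376403808594)
scene crop origin [232 194]
top warmer 0.96 ((309.66680908203125, 254.6691436767578), (61.36833572387695, 92.5516128540039), 86.58341979980469)
top plate 0.78 ((309.5959167480469, 243.26187133789062), (69.46995544433594, 79.61262512207031), 88.31531524658203)
top crop origin [230 193]
14.475
```

View pics/top1c.png

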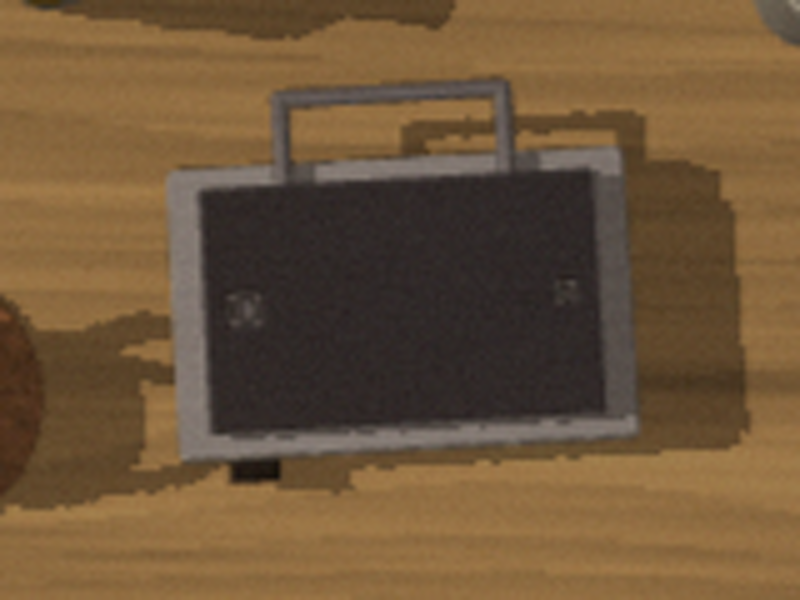

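View pics/scene1c.png

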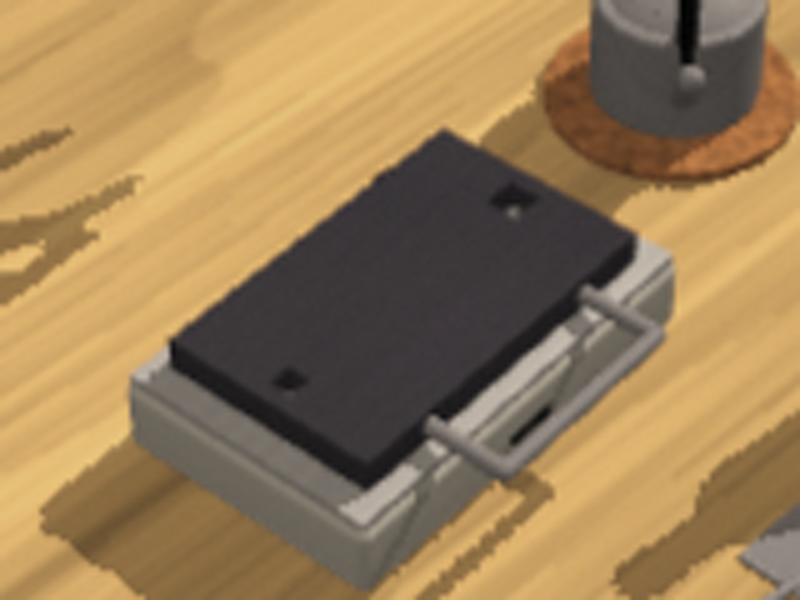

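```bash
cat >> h.py <<'E'
def box(hx,hy,z0,z1): return np.array([(a*hx,b*hy,z) for a in(-1,1) for b in(-1,1) for z in(z0,z1)])
def seg(img,n,which,c=(.566,.019,.06),U=4):
    """sub-pixel hull of the plate (dark grey) or of warmer with plate (anything grey) round point c"""
    b=cv2.resize(img,None,fx=U,fy=U,interpolation=cv2.INTER_CUBIC); b=cv2.GaussianBlur(b,(0,0),2); h=cv2.cvtColor(b,cv2.COLOR_BGR2HSV); b=b.astype(int)
    sat=b.max(2)-b.min(2)
    m=((b.max(2)<85)&(sat<22)) if which=="plate" else (sat<28)
    m=cv2.morphologyEx(m.astype(np.uint8),cv2.MORPH_OPEN,np.ones((25,25),np.uint8))
    k,lab=cv2.connectedComponents(m); u=(proj(n,c)[0]*U).astype(int); m=(lab==lab[u[1],u[0]]).astype(np.uint8)
    hh=mhull(m); return ((hh+.5)/U-.5).astype(np.float32), m
E
python3 - <<'E'
from h import *
np.set_printoptions(precision=4,suppress=True)
I={n:np.load(f"{n}1.npy") for n in CAL}
for w,P in(("plate",box(.065,.105,.055,.075)),("warmer",np.r_[box(.08,.125,0,.055),box(.065,.105,.055,.075)])):
    hs={n:seg(I[n],n,w)[0] for n in CAL}
    for n in CAL: print(w,n,fit(P,{n:hs[n]},np.array([.566,.019,.04]),True), cv2.contourArea(hs[n]))
    print(w,fit(P,hs,np.array([.566,.019,.04]),True))
for n in CAL:
    print(n,"edge plate",edgefit(I[n],n,rect(.065,.105,.075),[.567,.02,.06]),"warmer",edgefit(I[n],n,rect(.08,.125,.055),[.567,.02,.06]))
# holes (top-face centres) by eye in the crops
for n,o,hh in(("top",(230,193),((246,310),(567,292))),("scene",(232,194),((514,197),(290,380)))):
    print(n,[ray(n,np.array(h)/5+o,.075)[:2] for h in hh])
E
```

```text
plate scene (array([0.5699, 0.0174, 0.0803]), np.float64(0.9737506977845091)) 3441.28125
plate top (array([0.5678, 0.0175, 0.0718]), np.float64(0.9660962330098135)) 4016.78125
plate (array([0.5697, 0.0173, 0.0783]), np.float64(0.967711969473071))
warmer scene (array([0.568 , 0.0259, 0.0866]), np.float64(0.9362675274264458)) 5583.5
warmer top (array([0.5665, 0.0166, 0.0837]), np.float64(0.9579304248411168)) 5489.28125
warmer (array([0.5664, 0.0201, 0.085 ]), np.float64(0.9406183973328579))
scene edge plate (array([0.5694, 0.018 , 0.0772]), np.float64(-222.782470703125)) warmer (array([0.5659, 0.0382, 0.0797]), np.float64(-221.29232788085938))
top edge plate (array([0.5679, 0.0189, 0.0822]), np.float64(-196.2018585205078)) warmer (array([0.5566, 0.0362, 0.0887]), np.float64(-135.59397888183594))
top [array([0.5604, 0.1004]), array([ 0.574 , -0.0695])]
scene [array([0.5636, 0.103 ]), array([ 0.5779, -0.0693])]
```

Run:
```python
from h import *
np.set_printoptions(precision=3,suppress=True)
yaw=.080; ex=np.array([np.cos(yaw),np.sin(yaw),0]); b=np.array([.5688,.018,.065])+.112*ex
o=best((*b[:2],.2),yaw); print("bar",b,o,solve_ik([*b[:2],.05],list(o)))
set_gripper(.3); M((*b[:2],.20),o); L((*b[:2],.049),v=.1); print("F",read_contact_force())
for w in(.14,.12,.11,.10,.09,.08):
    set_gripper(w); print(w,read_grip_width(),read_grip_force(),read_contact_force(),read_contact_force()@ex)
    if read_grip_force()>6: break
cv2.imwrite("pics/g1.png",camera("scene")[130:390,180:520])
```

```text
bar [0.68  0.027 0.065] [2.131 2.308 0.   ] [-0.069  0.716 -0.03   0.825 -0.     1.422]
F [-0.269 -0.68   0.217]
0.14 0.14214402937559067 0.0 [-0.248  0.553 -0.677] -0.20272573505177516
0.12 0.11964338897629737 0.5735933035612106 [0.306 0.359 0.471] 0.33421265232630865
0.11 0.11117610054546558 7.888256683945656 [ 1.525 -0.066  2.17 ] 1.5145005263477131
```

View pics/g1.png

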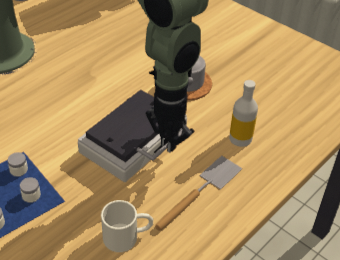

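Run:
```python
from h import *
import json
np.set_printoptions(precision=3,suppress=True)
set_gripper(.107); print(read_grip_width(),read_grip_force())
yaw=.080; ex=np.array([np.cos(yaw),np.sin(yaw),0]); p0=np.array(read_eef_pos()); json.dump(list(p0),open("p0.json","w"))
r=np.hypot(.177,.010); a0=np.arctan2(.010,.177)
for th in np.radians(np.arange(6,88,6)):
    d=r*np.cos(a0+th)-.177; z=r*np.sin(a0+th)-.010
    L(p0+ex*d+[0,0,z],v=.09)
    print(int(np.degrees(th)),read_contact_force(),round(read_grip_force(),1),end=" | ")
p=np.array(read_eef_pos()); L(p+[0,0,.035],v=.06); print("\nhang",read_contact_force(),read_grip_force(),read_grip_width())
cv2.imwrite("pics/l1.png",camera("scene")[90:390,120:520])
```

```text
0.11333312662421656 11.902035176753998
6 [ 1.195 -0.491 -1.615] 11.8 | 12 [ 0.835  0.528 -2.645] 11.7 | 18 [ 1.459 -0.739 -2.357] 11.6 | 24 [ 0.841 -0.081 -2.495] 11.5 | 29 [ 1.649 -0.138 -1.689] 11.4 | 36 [ 1.945  0.466 -1.61 ] 11.4 | 42 [ 1.887 -0.326 -0.288] 11.4 | 48 [ 4.179 -0.435  1.844] 11.5 | 54 [5.297 0.31  6.267] 11.8 | 59 [5.07  0.662 6.514] 12.0 | 66 [3.916 1.261 8.213] 12.2 | 72 [2.814 0.188 9.745] 12.4 | 78 [ 2.554  0.423 11.093] 12.6 | 84 [ 0.472  1.141 12.389] 12.8 | 
hang [ 0.867  0.4   -4.789] 11.43675908446312 0.11077644154906517
```

View pics/l1.png

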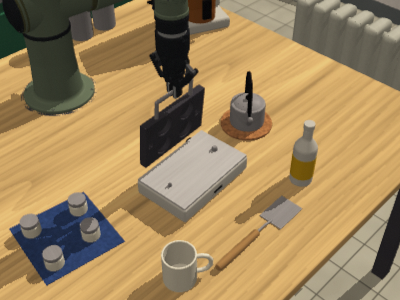

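The plate hangs vertically with its wells towards +x. The pins are bare, thick near (333,239) and thin near (289,275) in the scene image, so I measure them directly.

Run:
```python
from h import *
np.set_printoptions(precision=4,suppress=True)
s=camera("scene"); t=camera("top"); np.save("s2.npy",s)
a=cv2.resize(s[170:310,250:385],None,fx=4,fy=4,interpolation=cv2.INTER_CUBIC); b=cv2.resize(t[215:315,275:335],None,fx=4,fy=4,interpolation=cv2.INTER_CUBIC)
c=np.zeros((560,540+240,3),np.uint8); c[:560,:540]=a; c[:400,540:]=b; cv2.imwrite("pics/z2.png",c)
print(read_eef_pos())
for y in(.084,-.088): print(proj("scene",place(np.array([[0,y,.055],[0,y,.066]]),[.5688,.018,.08])),proj("top",place(np.array([[0,y,.066]]),[.5688,.018,.08])))
```

```text
[0.5133 0.0136 0.2521]
[[333.9136 239.0549]
 [333.9841 235.9403]] [[278.9439 254.5336]]
[[289.5781 275.4024]
 [289.4173 272.2588]] [[343.2933 250.914 ]]
```

View pics/z2.png

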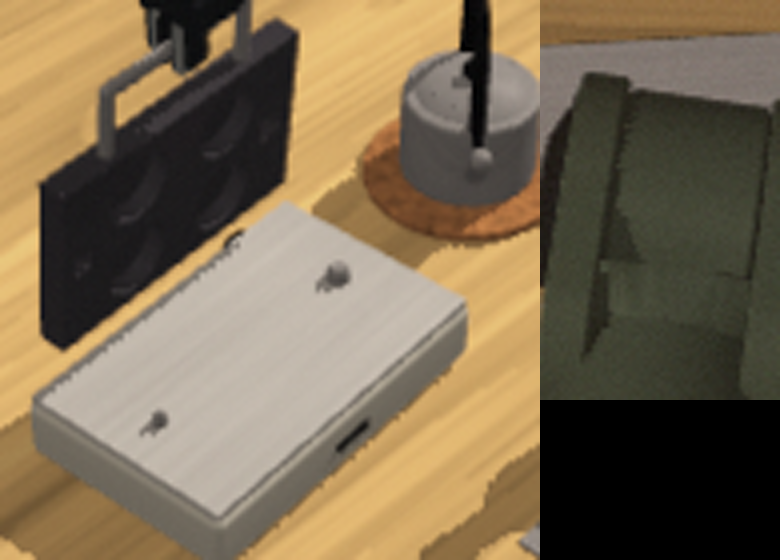

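Run:
```python
from h import *
import json
np.set_printoptions(precision=3,suppress=True)
p0=np.array(json.load(open("p0.json"))); yaw=.08; ex=np.array([np.cos(yaw),np.sin(yaw),0])
c=p0-.037*ex; z=read_eef_pos()[2]
L((*c[:2],z),v=.08); pause(.5); f0=np.mean([read_contact_force()[2] for _ in range(10)]); print("hang",f0)
L((*c[:2],.226),v=.05); 
z=.226
while z>.195:
    z-=.0015; L((*c[:2],z),v=.02); f=np.mean([read_contact_force() for _ in range(6)],0); 
    if f[2]>f0+1.2: break
print("contact",z,f,"nominal",p0[2]+.167); json.dump(z,open("zc.json","w"))
t=camera("top"); s=camera("scene")
a=cv2.resize(s[170:310,250:385],None,fx=4,fy=4,interpolation=cv2.INTER_CUBIC); b=cv2.resize(t[215:315,275:335],None,fx=4,fy=4,interpolation=cv2.INTER_CUBIC)
c=np.zeros((560,540+240,3),np.uint8); c[:560,:540]=a; c[:400,540:]=b; cv2.imwrite("pics/z3.png",c)
```

```text
hang -5.239518430772714
contact 0.217 [-0.193  2.03   1.403] nominal 0.2163036444134589
```

View pics/z3.png

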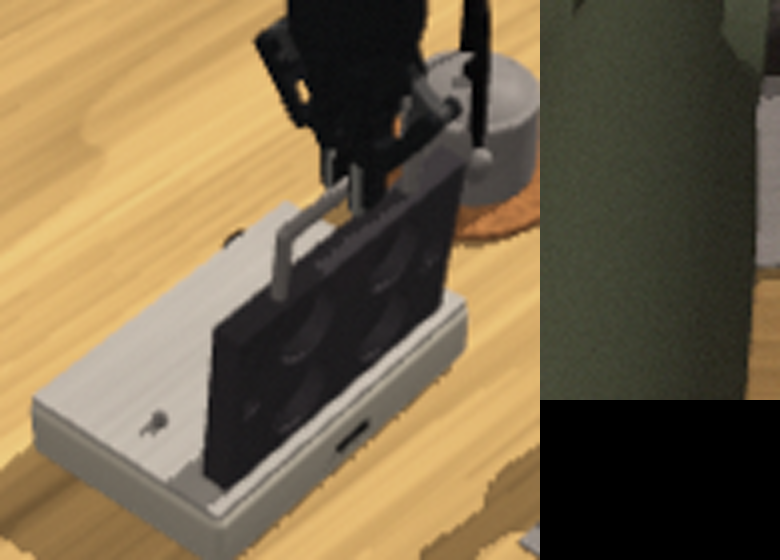

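```bash
cat >> h.py <<'E'
import json
YAW=.08; EX=np.array([np.cos(YAW),np.sin(YAW),0]); EY=np.array([-EX[1],EX[0],0])
def bar_pose(dx,z,al,base):
    """TCP pose with the bar at warmer x dx and height z, tool tilted al about the bar (tips towards +x)"""
    p0=np.array(json.load(open("p0.json"))); c=np.r_[(p0-.112*EX)[:2],0]
    R=Ro.from_rotvec(-al*EY)*Ro.from_rotvec(base); zt=R.apply([0,0,1])
    return c+dx*EX+[0,0,z]+.016*zt, R.as_rotvec()
E
python3 - <<'E'
from h import *
np.set_printoptions(precision=3,suppress=True)
base=np.array([2.131,2.308,0]); base=down(YAW) if abs((Ro.from_rotvec(down(YAW)).inv()*Ro.from_rotvec(base)).magnitude())<.5 else down(YAW+np.pi)
r=np.hypot(.177,.010); a1=np.pi/2-np.arctan2(.010,.177)
for al in(0,8,16,24): L(*bar_pose(.075,.250,np.radians(al),base),v=.05)
print(read_tcp_rot(),Ro.from_rotvec(read_tcp_rot()).apply([0,0,1]))
pause(.3); f0=np.mean([read_contact_force()[2] for _ in range(10)]); print("hang",f0)
al=np.radians(24); ps=np.radians(5); dx=.065+r*np.cos(np.pi/2-np.arctan2(.010,.177)+ps)
# vertical bar offset: rotate corner->bar vector (0.010,0.177) by ps
bx=lambda ps:(.065+.010*np.cos(ps)-.177*np.sin(ps), .055+.010*np.sin(ps)+.177*np.cos(ps))
x,z=bx(ps); L(*bar_pose(x,z+.012,al,base),v=.05); L(*bar_pose(x,z+.001,al,base),v=.03)
print(read_contact_force())
s=camera("scene"); cv2.imwrite("pics/z4.png",cv2.resize(s[150:310,230:405],None,fx=3.4,fy=3.4,interpolation=cv2.INTER_CUBIC))
E
```

```text
[1.919 2.078 0.437] [ 0.401  0.033 -0.915]
hang -5.2048363417940795
[-0.451  0.302  5.191]
```

View pics/z4.png

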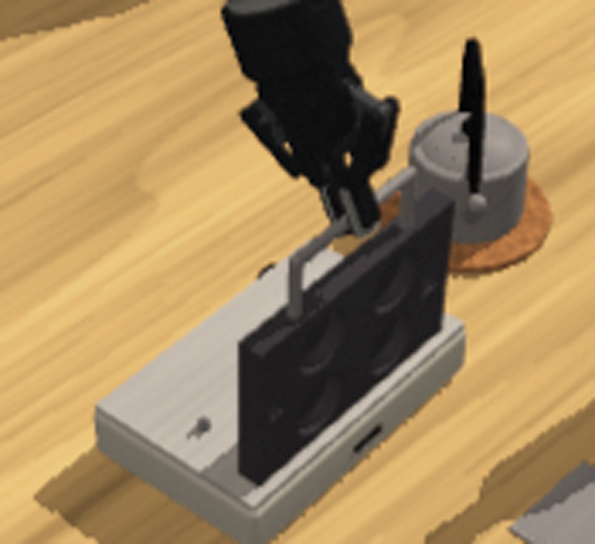

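```bash
cat >> h.py <<'E'
bx=lambda ps:(.065+.010*np.cos(ps)-.177*np.sin(ps), .055+.010*np.sin(ps)+.177*np.cos(ps))
E
python3 - <<'E'
from h import *
np.set_printoptions(precision=2,suppress=True)
base=min((down(YAW),down(YAW+np.pi)),key=lambda o:(Ro.from_rotvec(o).inv()*Ro.from_rotvec([2.131,2.308,0])).magnitude())
for d in range(8,24,3):
    x,z=bx(np.radians(d)); L(*bar_pose(x,z+.001,np.radians(24),base),v=.05); f=np.array(read_contact_force()); print(d,f,end=" ")
    if np.abs(f).max()>22: break
s=camera("scene"); cv2.imwrite("pics/z5.png",cv2.resize(s[150:310,230:405],None,fx=3.4,fy=3.4,interpolation=cv2.INTER_CUBIC))
E
```

```text
8 [0.46 0.36 6.66] 11 [-0.26 -0.26 10.1 ] 14 [-0.57  0.32 12.97] 17 [-2.31  0.95 16.72] 20 [-3.88  0.46 17.29] 23 [-4.34  0.01 17.79]
```

View pics/z5.png

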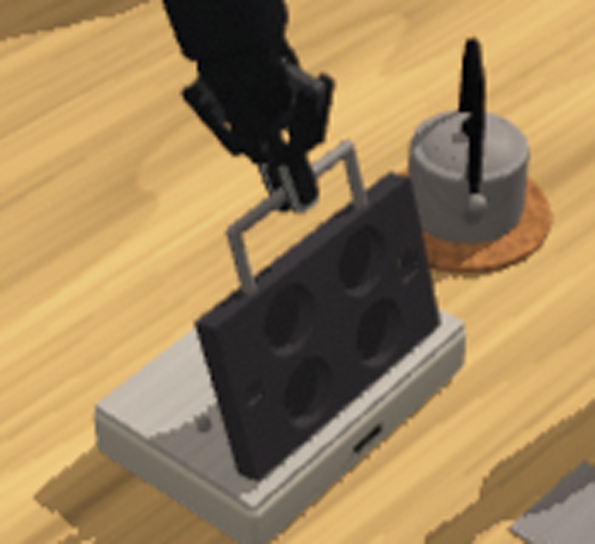

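The plate now leans the right way with its wells towards +x and its bottom edge on the seat. I carry on down the arc, relieving the press by force feedback.

Run:
```python
from h import *
np.set_printoptions(precision=1,suppress=True)
base=min((down(YAW),down(YAW+np.pi)),key=lambda o:(Ro.from_rotvec(o).inv()*Ro.from_rotvec([2.131,2.308,0])).magnitude())
dz=.001; x,z=bx(np.radians(23)); al=24
def adj():
    global dz
    for _ in range(8):
        f=np.mean([read_contact_force() for _ in range(4)],0)
        if f[2]>3: dz+=.001
        elif f[2]<-4.2: dz-=.001
        else: break
        L(*bar_pose(x,z+dz,np.radians(al),base),v=.02)
    return f
print(adj(),dz)
for d in range(27,80,4):
    al=24 if d<50 else max(0,24-(d-46)*.8)
    x,z=bx(np.radians(d)); L(*bar_pose(x,z+dz,np.radians(al),base),v=.06); f=adj(); print(d,f,round(dz,4))
    if np.abs(f).max()>22: break
print(al,read_eef_pos())
s=camera("scene");t=camera("top"); np.save("s6.npy",s)
a=cv2.resize(s[200:310,240:385],None,fx=3.6,fy=3.6,interpolation=cv2.INTER_CUBIC); b=cv2.resize(t[210:310,250:370],None,fx=2.2,fy=2.2,interpolation=cv2.INTER_CUBIC)
c=np.zeros((a.shape[0],a.shape[1]+b.shape[1],3),np.uint8); c[:,:a.shape[1]]=a; c[:b.shape[0],a.shape[1]:]=b; cv2.imwrite("pics/z6.png",c)
```

```text
[ 0.7 -1.1 -2. ] 0.007
27 [-0.9 -0.7 -0.2] 0.008
31 [ 0.9  0.9 -0.6] 0.01
35 [-1.9 -0.4  1.5] 0.011
39 [-1.  -0.6  0.2] 0.013
43 [-1.2 -0.5 -1.3] 0.015
47 [-0.7  0.6 -0.1] 0.017
51 [-3.   0.3  0.1] 0.019
55 [-1.6  0.1  0.1] 0.02
59 [-5.7 -1.8  2.9] 0.02
63 [-0.5 -0.2 -0.7] 0.021
67 [-3.6 -1.2  1.4] 0.021
71 [-3.  -0.5 -0. ] 0.021
75 [-3.2 -0.8 -0. ] 0.021
79 [-1.7 -0.2 -0.8] 0.021
0 [0.5 0.  0.1]
```

View pics/z6.png

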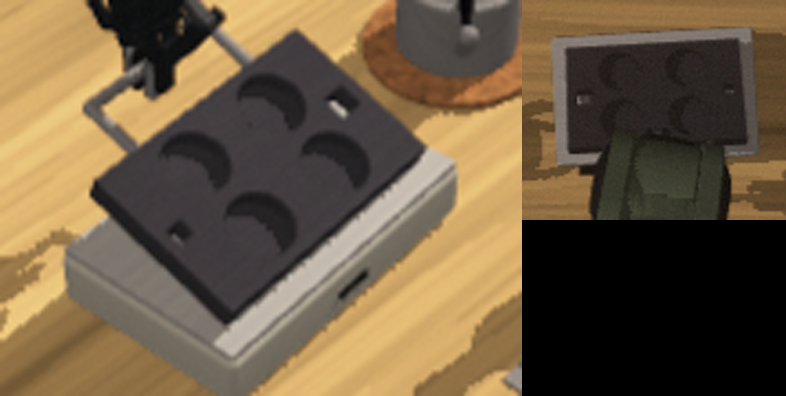

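```bash
cat >> h.py <<'E'
def tiltfit(s,seed=(.065,0,.3)):
    """scene-only: (warmer x of resting edge, y shift, tilt, yaw err) of the plate leaning on its edge"""
    h,m=seg(s,"scene","plate",c=(.57,.02,.085)); p0=np.array(json.load(open("p0.json"))); c=(p0-.112*EX)[:2]
    B=box(.065,.105,0,.020)+[-.065,0,0]           # edge at x=0, body towards -x
    def P(q): 
        X=B@Ro.from_rotvec([0,q[2],0]).as_matrix().T+[q[0],q[1],.055]; return place(X,[c[0],c[1],YAW+q[3]])
    f=lambda q:-iou(h,hull(proj("scene",P(q))))
    r=minimize(f,[*seed,0],method="Nelder-Mead",options=dict(initial_simplex=np.array([*seed,0])+np.vstack([np.zeros(4),np.diag([.01,.005,.1,.05])]),xatol=1e-5,fatol=1e-6,maxiter=2000))
    return r.x,-r.fun
E
python3 - <<'E'
from h import *
np.set_printoptions(precision=4,suppress=True)
s=np.load("s6.npy"); print(tiltfit(s)); print(tiltfit(s,(.055,0,.45)))
q,_=tiltfit(s); t=q[2]; print("bar x,z",q[0]-.177*np.cos(t)+.01*np.sin(t),.055+.177*np.sin(t)+.01*np.cos(t)," tcp",read_eef_pos(), "tcp warmer x",(np.array(read_eef_pos())-np.array(json.load(open("p0.json")))+.112*EX)@EX)
E
```

```text
(array([ 0.0557, -0.0009,  0.3501,  0.0063]), np.float64(0.9753139122466663))
(array([ 0.0557, -0.0009,  0.3499,  0.0064]), np.float64(0.975314504960796))
bar x,z -0.10709095276408331 0.12510720170764564  tcp [0.4633 0.0095 0.1037] tcp warmer x -0.10640642984335184
```

Run:
```python
from h import *
np.set_printoptions(precision=4,suppress=True)
base=min((down(YAW),down(YAW+np.pi)),key=lambda o:(Ro.from_rotvec(o).inv()*Ro.from_rotvec([2.131,2.308,0])).magnitude())
dz=-.005
for t in(.35,.30,.26,.23):
    x,z=bx(np.pi/2-t); L(*bar_pose(x,z+dz,0,base),v=.04); print(t,np.array(read_contact_force()))
s=camera("scene"); q,v=tiltfit(s,(.065,0,.22)); t=q[2]; print(q,v)
print("bar x,z",q[0]-.177*np.cos(t)+.01*np.sin(t),.055+.177*np.sin(t)+.01*np.cos(t),"tcp z",read_eef_pos()[2],"tcp warmer x",(np.array(read_eef_pos())-np.array(json.load(open("p0.json")))+.112*EX)@EX, read_grip_force(),read_time_s())
```

```text
0.35 [ 0.7008 -0.1162 -1.0809]
0.3 [ 2.3376  0.3859 -1.9145]
0.26 [-0.7356  0.3459 -1.0747]
0.23 [-0.2275 -0.8476 -2.1413]
[ 0.0636 -0.0001  0.2267  0.0012] 0.9750217516225079
bar x,z -0.10665038166404592 0.10452490862545252 tcp z 0.08392370649114948 tcp warmer x -0.10537226049480498 13.512797355651855 46.3583
```

Run:
```python
from h import *
np.set_printoptions(precision=3,suppress=True)
base=min((down(YAW),down(YAW+np.pi)),key=lambda o:(Ro.from_rotvec(o).inv()*Ro.from_rotvec([2.131,2.308,0])).magnitude())
dz=-.005
for t in(.19,.16,.13,.11,.09,.07,.05,.035,.02,.01,.0):
    x,z=bx(np.pi/2-t); L(*bar_pose(x,z+dz,0,base),v=.03); f=np.mean([read_contact_force() for _ in range(3)],0); print(t,f)
    if f[2]>8 or abs(f[0])>10: print("stop"); break
I={n:camera(n) for n in CAL}; [np.save(f"{n}7.npy",I[n]) for n in CAL]
print(tiltfit(I["scene"],(.065,0,max(t,.02))),read_eef_pos())
```

```text
0.19 [-0.076  0.499 -0.606]
0.16 [-1.167 -0.459 -0.65 ]
0.13 [-0.228 -0.154 -2.377]
0.11 [-0.179 -0.168 -1.876]
0.09 [ 0.341  0.207 -2.269]
0.07 [ 0.275 -0.039 -1.037]
0.05 [ 0.546  1.017 -1.804]
0.035 [-0.285  1.302 -1.785]
0.02 [ 0.563  0.711 -1.765]
0.01 [ 1.763  0.47  -1.792]
0.0 [ 0.478  1.11  -1.462]
(array([ 0.064, -0.   , -0.013,  0.004]), np.float64(0.9768841858787269)) [0.458 0.009 0.044]
```

Run:
```python
from h import *
np.set_printoptions(precision=4,suppress=True)
p=np.array(read_eef_pos())
for d in(1,2,3):
    L(p-[0,0,.001*d],v=.02); f=np.mean([read_contact_force() for _ in range(6)],0); print(d,f)
    if f[2]>2: break
set_gripper(.25); print(read_contact_force(),read_time_s()); q=np.array(read_eef_pos()); L(q+[0,0,.12],v=.12); M((.35,.40,.33),best((.35,.40,.33),0))
I={n:camera(n) for n in CAL}; [np.save(f"{n}8.npy",I[n]) for n in CAL]
hs={n:seg(I[n],n,"plate")[0] for n in CAL}; P=box(.065,.105,.055,.075)
for n in CAL: print(n,fit(P,{n:hs[n]},np.array([.566,.019,.06]),True),edgefit(I[n],n,rect(.065,.105,.075),[.568,.018,.08]))
print(tiltfit(I["scene"],(.065,0,.02)))
c=np.hstack([cv2.resize(I[n][o[1]:o[1]+110,o[0]:o[0]+140],None,fx=2.8,fy=2.8,interpolation=cv2.INTER_CUBIC) for n,o in(("scene",(245,205)),("top",(240,200)))]); cv2.imwrite("pics/z8.png",c)
```

```text
1 [-1.7645  0.1352  6.7693]
[-0.76   -0.3082 -0.9034] 50.0833
scene (array([0.5683, 0.0173, 0.0825]), np.float64(0.9784473312797503)) (array([0.5688, 0.0178, 0.0766]), np.float64(-214.7515106201172))
top (array([0.5676, 0.0172, 0.0723]), np.float64(0.9742305189645135)) (array([0.5676, 0.0189, 0.0846]), np.float64(-195.60704040527344))
(array([ 0.0638, -0.0005, -0.0081,  0.0027]), np.float64(0.9801122720744998))
```

View pics/z8.png

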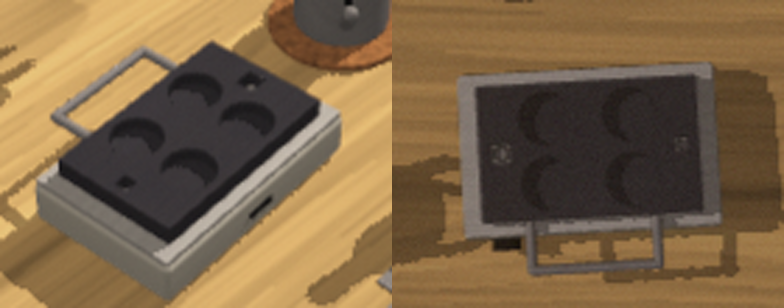

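The plate is seated wells-up within about 1 mm of its original pose. Next come the jars, starting with one as a trial.

```bash
cat >> h.py <<'E'
C=np.array([.5685,.0178])
def well(i):
    x,y=[(.031,.04),(.031,-.04),(-.031,.04),(-.031,-.04)][i]; return C+x*EX[:2]+y*EY[:2]
def jar_to(j,w):
    oa=best((*j,.2),YAW); ob=best((*j,.2),YAW+np.pi/2); zg=.0206
    set_gripper(1.0); M((*j,.12),oa); L((*j,zg),v=.12); set_gripper(.4); print("g1",read_grip_width(),round(read_grip_force(),1),end=" ")
    set_gripper(.9); L((*j,.075),v=.15); M((*j,.076),ob); L((*j,zg),v=.12); set_gripper(.4); print("g2",read_grip_width(),round(read_grip_force(),1))
    L((*j,.16),v=.2); L((*w,.16),best((*w,.16),YAW+np.pi/2),v=.25); L((*w,.098),v=.12)
    z=.0835; L((*w,z),v=.05); 
    while z>.078:
        z-=.0007; L((*w,z),v=.02); f=np.mean([read_contact_force() for _ in range(3)],0)
        if f[2]>2.5: break
    print("down",round(z,4),f.round(1)); set_gripper(.75); L((*w,.17),v=.15)
E
python3 - <<'E'
from h import *
np.set_printoptions(precision=4,suppress=True)
o,_=jars(); print(*o,sep="\n")
j=[x for x,v,_ in o if v>.7][0]; jar_to(j,well(0)); M((.35,.30,.30),best((.35,.30,.30),0))
I={n:camera(n) for n in CAL}
c=np.hstack([cv2.resize(I[n][o[1]:o[1]+110,o[0]:o[0]+140],None,fx=2.8,fy=2.8,interpolation=cv2.INTER_CUBIC) for n,o in(("scene",(245,205)),("top",(240,200)))]); cv2.imwrite("pics/z9.png",c)
o,_=jars(z0=.0594); print(well(0),*o,read_time_s(),sep="\n")
E
```

```text
(array([ 0.4831, -0.2241]), np.float64(0.7991365409945523), np.float64(0.0034748452705657194))
(array([ 0.5304, -0.382 ]), np.float64(0.8442789129914015), np.float64(0.004207911136683612))
g1 0.4937759859169617 60.4 g2 0.491058590484554 60.2
down 0.0807 [-2.2 -1.4  4.3]
[0.5962 0.0601]
(array([0.5942, 0.0613]), np.float64(0.847432740933014), np.float64(0.0042497633799412045))
68.3833
```

View pics/z9.png

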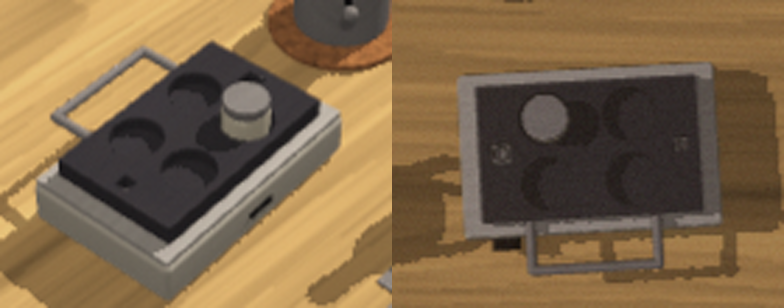

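One jar sits correctly in its well. Another had been knocked aside, so I detect the jars afresh before every pick.

Run:
```python
from h import *
np.set_printoptions(precision=4,suppress=True)
for w in(1,2,3):
    for _ in range(4):
        o=[(x,v,d) for x,v,d in jars()[0] if x[1]<-.12 and v>.72]
        if o: break
    print(w,*o)
    if not o: break
    x=max(o,key=lambda t:t[1])[0]
    if min([np.hypot(*(x-y[0])) for y in o if y[0] is not x]+[1])<.08: print("close neighbours")
    jar_to(x,well(w))
    L((.40,0,.30),v=.3) if w<3 else M((.35,.30,.30),best((.35,.30,.30),0))
    print(read_time_s())
if w==3:
    I={n:camera(n) for n in CAL}
    c=np.vstack([np.hstack([cv2.resize(I[n][o[1]:o[1]+110,o[0]:o[0]+140],None,fx=2.8,fy=2.8,interpolation=cv2.INTER_CUBIC) for n,o in(("scene",(245,205)),("top",(240,200)))]),
      np.hstack([cv2.resize(I[n][140:400,120:480],(392,283)) for n in CAL])]); cv2.imwrite("pics/z10.png",c)
    print([well(i) for i in range(4)],*jars(z0=.0594)[0],sep="\n")
```

```text
1 (array([ 0.5231, -0.2751]), np.float64(0.8759717634618899), np.float64(0.003499000127826651)) (array([ 0.5299, -0.382 ]), np.float64(0.8130779375664859), np.float64(0.005272258938650276)) (array([ 0.4137, -0.3664]), np.float64(0.8598146163125259), np.float64(0.0030554328240513465))
g1 0.4930024856546667 60.8 g2 0.49318461275638614 60.8
down 0.0807 [-1.9  0.4  5.7]
82.2083
2 (array([ 0.4123, -0.3665]), np.float64(0.7759885545358312), np.float64(0.005251362200760147)) (array([ 0.53  , -0.3818]), np.float64(0.8178185626517024), np.float64(0.004777364193065747))
g1 0.4914306865805687 61.2 g2 0.4924391674313618 61.2
down 0.0807 [-3.  -0.3  6.3]
95.9417
3 (array([ 0.4136, -0.367 ]), np.float64(0.8299443197343299), np.float64(0.003613357726683123))
g1 0.4944117578598979 60.6 g2 0.49043757450911546 60.5
down 0.0807 [-1.8  0.4  5.2]
109.95
[array([0.5962, 0.0601]), array([ 0.6026, -0.0196]), array([0.5344, 0.0552]), array([ 0.5408, -0.0245])]
(array([ 0.538, -0.023]), np.float64(0.8215904120580234), np.float64(0.003112440430194983))
(array([0.531 , 0.0575]), np.float64(0.8019076003791694), np.float64(0.007958229899570657))
(array([0.5953, 0.0618]), np.float64(0.8301037462753046), np.float64(0.01090712213475624))
(array([ 0.6   , -0.0166]), np.float64(0.7836980413665999), np.float64(0.006487618633414851))
```

View pics/z10.png

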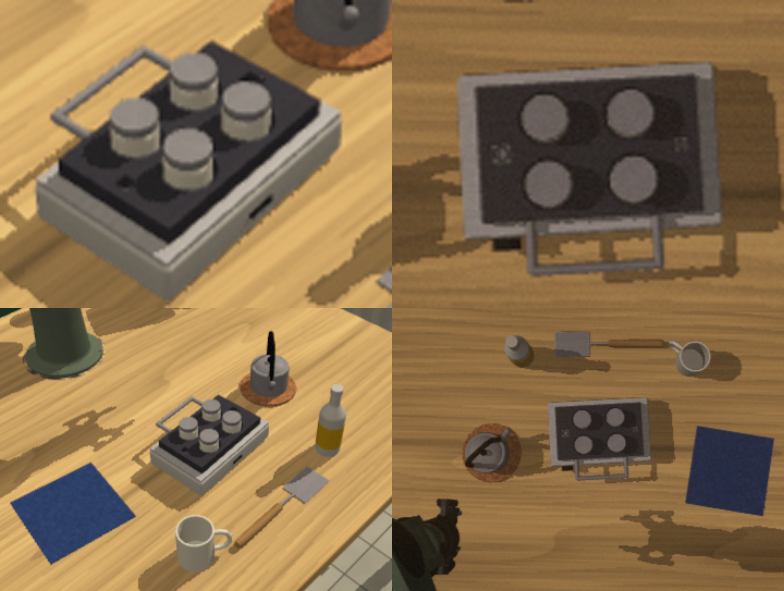

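Run:
```python
from h import *
np.set_printoptions(precision=4,suppress=True)
for n in CAL: camera(n)
K=np.r_[cyl(.05,0,.07),[[.083,0,.06],[.026,0,.156],[-.026,0,.156],[.045,0,.12],[-.045,0,.12]]]+[0,0,.008]
kh={n:mhull(outline_of(n,"kettle")[0]["mask"]) for n in CAL}; print("kettle",fit(K,kh,np.array([.51,.2937,-.76]),True),read_time_s())
```

```text
kettle (array([ 0.5108,  0.2951, -0.7509]), np.float64(0.9529700440048718)) 110.45
```

All four jars stand in wells at (545,115), (630,113), (548,184) and (633,180) in the top crop. The kettle is on the trivet, 2 mm from its centre, the mat is empty, and the arm is clear.

```bash
python3 -c "
from station import *
print(job_done())"
```

```text
the job is handed in; nothing more can be done
None
```

I handed the job in at about 110 s: the kettle is on the trivet, the plate is seated wells-up, all four jars stand in their own wells, and the soap, mug and spatula were not touched; `job_done()` returned no verdict.

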